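Clamp a framed circuit board in the board holder

TASK

Take the longest of the three framed circuit boards out of the slotted rack, lean it back on the sloping easel with its chip side up and let go of it. Then take it again across its width, lay it (do not drop it) flat and chip side up on the two ribs of the board holder, lengthwise along the far rail, between the end fences, and let go. Finally slide the jaw up until it stops, so that the board sits snug and square between jaw and far rail; leave everything else where it stands.

Things in the scene. Friction and masses are not known exactly. Their poses are not given: they have to be found in the camera images.
- board_long: The longest framed circuit board: aluminium frame 160 mm long (y), 60 high (z), 14 thick (x); green board with black chips on its -x face, plain metal back on +x. Starts standing on a long edge in a rack slot; origin mid lower edge, centred in the thickness. Mass roughly 0.2 kg.
- board_long_mid (a point): Centre of the longest board: 30 mm along the board's z from its origin.
- board_medium: The middle-sized framed circuit board: aluminium frame 130 mm long (y), 60 high (z), 14 thick (x); green board with black chips on its -x face, plain metal back on +x. Starts standing on a long edge in a rack slot; origin mid lower edge, centred in the thickness. Leave it in its slot.
- board_short: The shortest framed circuit board: aluminium frame 100 mm long (y), 60 high (z), 14 thick (x); green board with black chips on its -x face, plain metal back on +x. Starts standing on a long edge in a rack slot; origin mid lower edge, centred in the thickness. Leave it in its slot.
- rack: Fixed rack, base 185 (x) by 190 (y) mm, 6 thick, origin under its centre. Slots along y at x = -60, 0, +60 mm (which board is where varies), 17 mm wide between 4 mm guide walls with tops at z = 42; boards stand on the base plate, tops at z = 66. End plates 28 high at y = +-92. Rack and holder may swap sides of the table.
- easel: Fixed easel, base 90 x 130 mm, origin on the table. Two ribs, 12 wide at y = +-55 mm, open between, slope 40 deg, rising to +x: upper faces start at x = -15, z = 50 and are 38 long (a 60 wide board overhangs at the top). A lip stands 20 mm out of each rib's lower end; the board's lower edge rests on it. Let go a little steeper, a board settles back on the ribs.
- holder: Fixed steel board holder, base 215 (x) by 235 (y) mm, origin on the table under its centre. Ribs along x at y = +-50 (12 wide) carry the board, tops at z = 30, 24 above the base plate. Far rail along y: inner face at x = +85, top z = 52. End fences: inner faces y = +-95, tops z = 38. The jaw is on the -x side and slides to +x.
- jaw (a joint): Travel of the sliding jaw to +x, m, 0 to 0.115; starts at 0 to 0.02. At value q its clamping face is at holder x = -75 mm + q; a 60 mm wide board tight on the far rail stops it at q = 0.100. Jaw bar 140 (y) by 12 mm, z = 32 to 52 mm. It drags with about 3 N, stays where left and pushes a lying board ahead of it.
- jaw_grip (a point): Top centre of the jaw's black grip block, 85 mm above the table. The block is 14 mm thick (holder x), 30 mm wide (holder y) and rises 33 mm above the jaw bar (z = 52 to 85 mm).
- screwdriver: Screwdriver lying flat; handle towards its -x. Loose; leave it alone.
- brush: Brush lying flat; handle towards its -x. Loose; leave it alone.
- flux_bottle: Small bottle, 44 mm diameter, 100 mm tall, origin under its base. Loose; leave it alone.
- solder_tin: Low round tin, 68 mm diameter, 45 mm tall, origin under its base. Loose; leave it alone.
- heatsink: Finned aluminium heatsink, 50 by 70 mm, 30 mm tall, origin under its base. Loose; leave it alone.
- mouse: Black round computer mouse, 66 mm diameter, 33 mm tall, origin under its base. Loose; leave it alone.
Mind the look-alikes: they are no part of the job. What is shaped like the board_long but pink is not meant.

How it is judged:
By the outcome, as a careful person would: the job done as asked, in the order asked, and still so for the second after the job is handed in, with the robot touching nothing.
It also fails if it takes over 72 s, if anything falls off the work surface, if the arm or the gripper's body presses on something with over 40 N, if the wrist force passes 120 N, or if a joint passes its speed limit or range.

ROBOT

A 6-joint arm with a two-finger parallel gripper is mounted at the origin on the work surface. World frame = base frame: x ahead of the robot, y to its left, z up, the work surface at z = 0. Lengths are in m, angles in rad, forces in N, time in s.
With the tool pointing down it reaches from about 0.3 to 0.825 m from the base axis. Payload 5.4 kg.
Tool frame: the origin (TCP) lies on the mounting face of the last link; the fingertips stand 190 mm ahead of it and the grasp point (between the pads) lies 171 mm ahead of it; z points along the fingers, y is the direction in which the jaws open and shut (so a half turn about z gives the same grasp; the last joint's range is limited). The gripper opens to 92 mm and grips with 3 to 60 N. Pads are 20 mm wide; open, the fingers measure 128 mm over their backs; the gripper's body (75 mm by 189 mm) begins 69 mm behind the grasp point.
Start: joints at [-1.321, 0.158, 1.597, -0, 1.386, -0.21], TCP at [0.255, -0.515, 0.405] pointing down, gripper open.
Joint ranges: [-2.91, 2.91], [-0.94, 2.29], [0.18, 2.7], [-1.29, 4.43], [0.17, 2.64], [-3, 3]. Speed limits (rad/s): [2.57, 2.57, 3.14, 3.14, 3.14, 3.14].

INTERFACE

Orientations are given as a unit quaternion [w, x, y, z].
In Python, from station import ctrl gives the robot as it stands.
- The arm moves only by the tool drive_tool, never from a script. Its argument "commands" is a list of rows, each a list of 2 entries, a list of its own where there are three numbers: the shift along the tool's x, y, z in m, then the turn, a rotation vector about the tool's x, y, z in rad. A call has 1 to 12 rows; each row shifts and turns the pose as measured when the row begins, along the tool's axes as they then stand; what a row does not reach is not made up. A row lasts 1/8 s, in which the tool goes at most 62.5 mm and 10.7 degrees, less where a joint would pass 70% of its speed; a pose out of reach is approached as far as the arm can. A call is refused whole if a number of a shift passes 0.0625 or a number of a turn 0.188, either way. A call with a gripper value outside its range is refused whole. "hand" is the closure, from 0 (fully open) to 1 (shut), set as the call begins (left out, the last holds). The fingers move at their own pace and stop on an object; "squeeze" is the grip in N (left out, the last holds). Time passes only in rows, so rows that do not move let the fingers close. It gives the time, the measured TCP pose, the force and the opening at its end, in the units of the state.
- ctrl.observe(): the state, without advancing time (a new reading comes with each control period).
- ctrl.snapshot(name): name is "side" or "top"; returns a dict with "image" (400x640x3 uint8, red, green, blue), "fx", "fy", "cx", "cy" (pixels), "R" (3x3) and "t" (3): a world point X has camera coordinates R X + t. Camera axes: x right, y down, z forward; pixel columns grow to the right and rows downward; lengths in m; the calibration is good to about 2 mm. A picture is of the moment at which its call begins. There is no depth.
- ctrl.sign_off(): hands the job in, once; it reports no verdict.
Trained networks look in the newest picture that a camera, given by its name, has taken for a name from the list of things; names that differ only in an ending like _2 or _b are one class to them, and where a whole thing is asked for, a point or a joint stands for the part that bears it (a point fixed in the world has none). Each returns a list of dicts, best first, with "confidence" (0 to 1); they miss things now and then, are a little off and sometimes report something else, mostly with a low value. They report only what shows in the picture. A call takes as long as a camera call. They do not tell look-alikes from the thing itself.
- ctrl.boxes_of(camera, name): "centre" ([x, y, z] in m, in world coordinates, good to about 4 mm: the middle of the surface that is visible of it).
- ctrl.masks_of(camera, name): "pixels" (400x640 bool, what is visible of it).
The state is a dict: "clock": time; "qpos": joint angles; "qd": joint speeds; "joint_torque": joint torques, N m; "ee_pos": TCP position; "tcp_rot": TCP orientation; "force": force on the tool from outside, world axes, zero at the start; "wrist_torque": the same for the moment, N m; "opening": opening from 0.0 (shut) to 1.0 (fully open).
Only numpy, scipy, OpenCV 4.12 (cv2) and the standard library are available. Lean on these libraries where they do the work, as an engineer would, in place of code of your own. Each camera call takes 0.05 s, during which the arm holds its last target. There are 200 camera calls.

## Working session

There is one attempt and no reset: what is moved stays moved. The work goes in short steps, Python scripts to look and compute and a tool call to move; the robot and the scene stay as the last step left them, time stands still between calls to the robot, and variables do not carry over. Pictures are saved under pics/ and viewed, about 8 in all and at most 12, crops included, and the job is handed in when it is done.

Besides the shell and the picture viewer there is one more tool, called after "Request:" by a JSON object that holds its "name" and its "arguments". drive_tool: Moves the arm, as the interface text tells. Its arguments: {"type":"object","properties":{"commands":{"type":"array","items":{"type":"array"}},"hand":{"type":"number"},"squeeze":{"type":"number"}},"required":["commands"]}

```bash
mkdir -p pics; cat > h.py <<'E'
import numpy as np, cv2
from station import ctrl
from scipy.spatial.transform import Rotation as Ro
def save(s,n,crop=None,k=1):
    im=s["image"][:,:,::-1]
    if crop: a,b,c,d=crop; im=im[b:d,a:c]
    cv2.imwrite(f"pics/{n}.png",cv2.resize(im,None,fx=k,fy=k,interpolation=cv2.INTER_CUBIC))
def proj(s,X):
    X=np.atleast_2d(X); c=X@np.array(s["R"]).T+np.array(s["t"])
    return np.c_[s["fx"]*c[:,0]/c[:,2]+s["cx"], s["fy"]*c[:,1]/c[:,2]+s["cy"]]
def back(s,uv,z):
    uv=np.atleast_2d(uv); R=np.array(s["R"]);t=np.array(s["t"])
    d=np.c_[(uv[:,0]-s["cx"])/s["fx"],(uv[:,1]-s["cy"])/s["fy"],np.ones(len(uv))]@R
    o=-R.T@t
    return o+d*((z-o[2])/d[:,2])[:,None]
E
python3 - <<'E'
from h import *
o=ctrl.observe(); print({k:np.round(v,3) for k,v in o.items()})
for c in ("top","side"):
    s=ctrl.snapshot(c); save(s,c+"0",k=1.25)
    print(c,s["fx"],s["cx"],s["cy"],np.round(-np.array(s["R"]).T@s["t"],3),np.round(s["R"],3).tolist())
    for n in ["board_long","board_medium","board_short","rack","easel","holder","jaw","jaw_grip","board_long_mid"]:
        print(n,[(np.round(b["centre"],3).tolist(),round(b["confidence"],2)) for b in ctrl.boxes_of(c,n)])
E
```

```text
{'clock': np.float64(0.0), 'qpos': array([-1.321,  0.159,  1.598,  0.   ,  1.386, -0.21 ]), 'qd': array([ 0.   ,  0.   ,  0.001, -0.001, -0.002,  0.   ]), 'joint_torque': array([-0.0000e+00, -3.8557e+01, -3.2210e+01,  7.0000e-02,  3.8000e-02,
       -0.0000e+00]), 'ee_pos': array([ 0.255, -0.515,  0.404]), 'tcp_rot': array([-0.001,  0.974,  0.228, -0.   ]), 'force': array([-0.25 ,  0.634,  0.611]), 'wrist_torque': array([ 0.05 , -0.026, -0.05 ]), 'opening': np.float64(0.998)}
top 452.0025649184925 317.6853636047262 202.41362911827173 [ 0.398 -0.069  1.548] [[0.005, -1.0, -0.001], [-0.997, -0.005, -0.081], [0.081, 0.001, -0.997]]
board_long [([0.254, -0.444, 0.057], 0.67), ([0.288, -0.208, 0.058], 0.66), ([0.521, -0.3, 0.066], 0.58), ([0.58, -0.294, 0.068], 0.56)]
board_medium [([0.46, -0.29, 0.064], 0.79), ([0.423, 0.272, 0.051], 0.48)]
board_short [([0.52, -0.299, 0.067], 0.65), ([0.581, -0.295, 0.067], 0.37)]
rack [([0.514, -0.291, 0.005], 0.61), ([0.423, 0.276, 0.051], 0.61)]
easel [([0.579, -0.005, 0.009], 0.96)]
holder [([0.503, 0.29, 0.005], 0.63)]
jaw [([0.421, 0.268, 0.053], 
[... 265 characters left out ...]
 1.226] [[0.98, -0.198, -0.005], [-0.155, -0.75, -0.643], [0.124, 0.631, -0.766]]
board_long [([0.583, -0.316, 0.065], 0.84), ([0.308, -0.166, 0.029], 0.72), ([0.2, -0.458, 0.044], 0.63)]
board_medium [([0.464, -0.31, 0.069], 0.65)]
board_short [([0.522, -0.316, 0.063], 0.55)]
rack [([0.516, -0.309, 0.006], 0.94), ([0.689, 0.099, 0.031], 0.33)]
easel [([0.583, -0.001, 0.006], 0.63)]
holder [([0.501, 0.272, 0.008], 0.6)]
jaw [([0.423, 0.266, 0.053], 0.53), ([0.784, 0.169, 0.062], 0.37), ([0.785, 0.034, 0.017], 0.23)]
jaw_grip [([0.422, 0.27, 0.05], 0.49), ([0.52, -0.314, 0.067], 0.41)]
board_long_mid [([0.583, -0.32, 0.066], 0.86), ([0.2, -0.458, 0.045], 0.66), ([0.314, -0.171, 0.029], 0.47)]
```

View pics/top0.png

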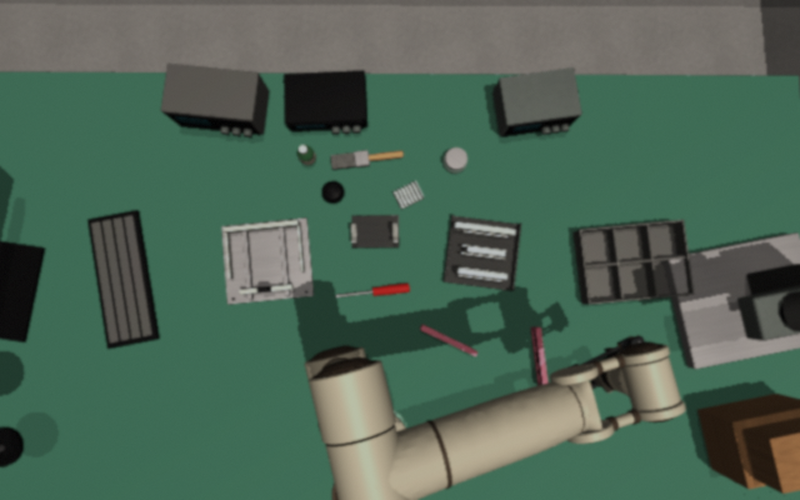

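View pics/side0.png

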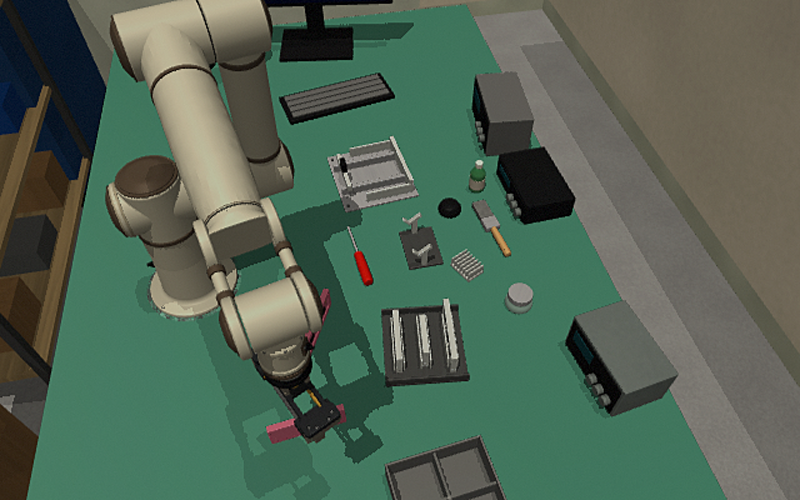

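Top and side views: the rack is around px (482,252) in the top view, with the longest board in the far slot. The easel is at (375,232) and the holder at (268,260), with its jaw towards the robot. The pink look-alikes lie at (450,340) and (540,355). I'll zoom in for the details.

```bash
python3 - <<'E'
from h import *
def tile(s,c,W=400,H=300):
    u,v=proj(s,c)[0]; return cv2.resize(cv2.getRectSubPix(s["image"][:,:,::-1].copy(),(80,60),(float(u),float(v))),(W,H),interpolation=cv2.INTER_CUBIC),(u,v)
rows=[]
t=ctrl.snapshot("top"); mt={n:ctrl.masks_of("top",n) for n in ["board_long","rack","easel","holder"]}
s=ctrl.snapshot("side"); ms={n:ctrl.masks_of("side",n) for n in ["board_long","rack","easel","holder"]}
ts=[]
for n,c in [("rack",(.52,-.3,.03)),("easel",(.58,-.005,.04))]:
    r=[]
    for cam in (t,s):
        im,uv=tile(cam,c); r.append(im); print(n,uv)
    rows.append(np.hstack(r))
cv2.imwrite("pics/z1.png",np.vstack(rows))
# masks: minAreaRect back-projected
for nm,cam,M in (("top",t,mt),("side",s,ms)):
  for n,l in M.items():
    for m in l[:4]:
        p=np.argwhere(m["pixels"])[:,::-1].astype(np.float32)
        if len(p)<5: continue
        z={"board_long":.066,"rack":.006,"easel":.006,"holder":.006}[n]
        P=back(cam,p,z)[:,:2].astype(np.float32)*1000
        (c,wh,a)=cv2.minAreaRect(P)
        print(nm,n,round(m["confidence"],2),len(p),np.round(c),np.round(wh),round(a,1))
E
```

```text
rack (np.float64(386.7980533837065), np.float64(203.04204829297794))
rack (np.float64(337.1287342267673), np.float64(271.31569690812205))
easel (np.float64(299.26706968133055), np.float64(184.60067916389843))
easel (np.float64(335.58000512678984), np.float64(189.18524211595357))
top board_long 0.63 284 [ 584. -296.] [159.  23.] 84.5
top board_long 0.5 237 [ 292. -201.] [162.  16.] 65.2
top rack 0.15 160 [ 529. -306.] [100.  24.] 77.6
top easel 0.63 956 [583.  -6.] [ 90. 124.] 0.3
top holder 0.86 4364 [503. 289.] [223. 241.] 4.8
top holder 0.33 184 [ 528. -306.] [100.  25.] 86.9
side board_long 0.87 383 [ 579. -319.] [188.  20.] 81.9
side board_long 0.78 411 [ 246. -465.] [158.  41.] 6.3
side board_long 0.67 228 [ 301. -213.] [150.  33.] 66.6
side rack 0.71 930 [580.  13.] [ 89. 185.] 2.4
side rack 0.7 3135 [ 524. -296.] [206. 190.] 83.1
side rack 0.68 415 [ 782. -218.] [85. 64.] 70.9
side easel 0.87 924 [580.  13.] [ 91. 186.] 0.1
side easel 0.6 256 [ 467. -277.] [161.  16.] 82.9
side easel 0.43 134 [425. 315.] [ 22. 151.] 3.9
side holder 0.78 2857 [499. 292.] [220. 264.] 7.2
```

View pics/z1.png

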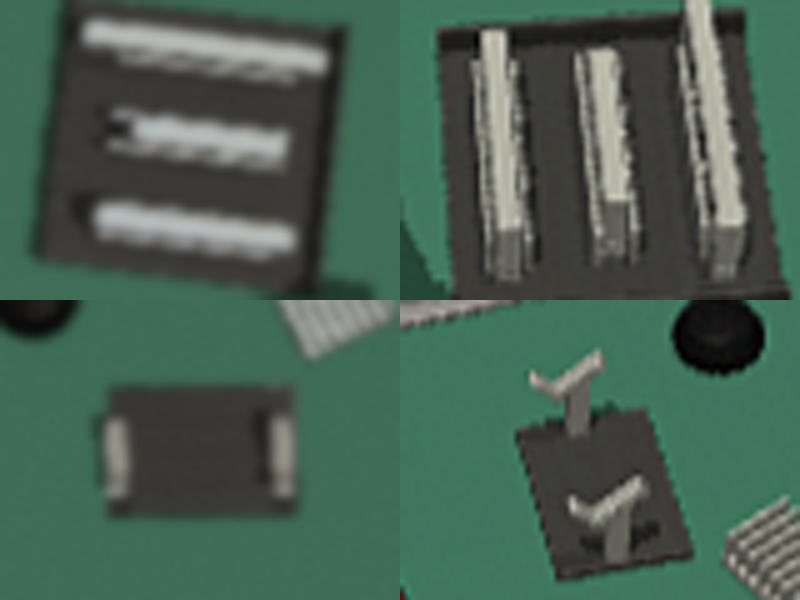

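Top crops: the long board's top edge runs from crop px (84,33) to (328,62), with the near slots empty of it. The easel is square to the world, and the side crop shows its ribs rising to +x with the lips on the near side. Next: the grasp plan.

```bash
cat >> h.py <<'E'
def rot(yaw,tilt=0):
    # tool y horizontal along yaw (deg), z down; then tilted by tilt deg about the world axis at 90+yaw (z goes to -x for +)
    y=np.radians(yaw); R0=np.array([[0,1,0],[1,0,0],[0,0,-1.]])
    return Ro.from_euler('ZY',[y,np.radians(tilt)]).as_matrix()@R0
def Rq(q): return Ro.from_quat([q[1],q[2],q[3],q[0]]).as_matrix()
def delta(P,R,grasp=True,frm=None):
    """P is the wanted grasp point (or TCP)."""
    o=ctrl.observe(); p=np.array(o["ee_pos"]); R1=Rq(o["tcp_rot"])
    if grasp: P=np.array(P)-0.0+R@[0,0,-.171]
    d=R1.T@(P-p); w=Ro.from_matrix(R1.T@R).as_rotvec()
    print("t",round(float(o["clock"]),2),"grasp now",np.round(p+R1@[0,0,.171],4),"yaw of y",np.round(np.degrees(np.arctan2(R1[1,1],R1[0,1])),1),"z",np.round(R1[:,2],3))
    print("tcp delta tool",np.round(d,4),"rotvec",np.round(w,4),"rows",max(np.abs(d).max()/.0625,np.linalg.norm(w)/.186))
def rows(P,R,n,grasp=True):
    """straight path: n equal world steps, each given in tool axes at its start"""
    o=ctrl.observe(); p=np.array(o["ee_pos"]); R1=Rq(o["tcp_rot"])
    P=np.array(P)+(R@[0,0,-.171] if grasp else 0); w=Ro.from_matrix(R1.T@R).as_rotvec()/n; d=(P-p)/n
    for i in range(n): print(np.round(Ro.from_matrix(R1).as_matrix().T@d,3).tolist(),np.round(w,3).tolist()); R1=R1@Ro.from_rotvec(w).as_matrix()
E
python3 - <<'E'
from h import *
t=ctrl.snapshot("top")
f=lambda c,x:[c[0]+(x[0]-200)/5,c[1]+(x[1]-150)/5]
P=back(t,[f((386.8,203.04),(84,33)),f((386.8,203.04),(328,62))],.066); print(P,P.mean(0),np.linalg.norm(P[0]-P[1]),np.degrees(np.arctan2(*(P[0]-P[1])[[1,0]]))-90)
c=(299.27,184.6)
print("easel ribs",back(t,[f(c,(118,157)),f(c,(285,157))],.062), "easel base",back(t,[f(c,(108,86)),f(c,(297,86)),f(c,(108,217)),f(c,(297,217))],.006))
m=P.mean(0); m[2]=.16
delta(m,rot(-5.5)); rows(m,rot(-5.5),10)
E
```

```text
[[ 0.59430862 -0.21850112  0.066     ]
 [ 0.57575203 -0.37944354  0.066     ]] [ 0.58503032 -0.29897233  0.066     ] 0.16200866110913728 -6.5771334079285
easel ribs [[ 0.57243445  0.0482912   0.062     ]
 [ 0.57293315 -0.06223229  0.062     ]] easel base [[ 0.62818002  0.06012853  0.006     ]
 [ 0.62876373 -0.07000108  0.006     ]
 [ 0.5376174   0.0591131   0.006     ]
 [ 0.53820469 -0.07040262  0.006     ]]
t 1.55 grasp now [ 0.2552 -0.5153  0.2337] yaw of y -63.7 z [ 0. -0. -1.]
tcp delta tool [ 0.3916 -0.0475  0.0737] rotvec [ 0.     0.    -1.015] rows 6.265763810591727
[0.039, -0.005, 0.007] [0.0, 0.0, -0.101]
[0.039, -0.001, 0.007] [0.0, 0.0, -0.101]
[0.039, 0.003, 0.007] [0.0, 0.0, -0.101]
[0.039, 0.007, 0.007] [0.0, 0.0, -0.101]
[0.038, 0.011, 0.007] [0.0, 0.0, -0.101]
[0.037, 0.015, 0.007] [0.0, 0.0, -0.101]
[0.035, 0.019, 0.007] [0.0, 0.0, -0.101]
[0.033, 0.022, 0.007] [0.0, 0.0, -0.101]
[0.03, 0.025, 0.007] [0.0, 0.0, -0.101]
[0.028, 0.028, 0.007] [0.0, 0.0, -0.101]
```

Request:
{"name": "drive_tool", "arguments": {"commands": [[[0.039, -0.005, 0.007], [0, 0, -0.102]], [[0.039, -0.001, 0.007], [0, 0, -0.102]], [[0.039, 0.003, 0.007], [0, 0, -0.102]], [[0.039, 0.007, 0.007], [0, 0, -0.102]], [[0.038, 0.011, 0.007], [0, 0, -0.102]], [[0.037, 0.015, 0.007], [0, 0, -0.102]], [[0.035, 0.019, 0.007], [0, 0, -0.102]], [[0.033, 0.022, 0.007], [0, 0, -0.102]], [[0.03, 0.025, 0.007], [0, 0, -0.102]], [[0.028, 0.028, 0.007], [0, 0, -0.102]], [[0, 0, 0], [0, 0, 0]]], "hand": 0.5, "squeeze": 30}}

```text
clock: 2.92
ee_pos: [0.591, -0.2865, 0.3326]
tcp_rot: [0.001, 0.728, 0.686, -0.001]
force: [-0.1, -0.0, 0.3]
opening: 0.503
```

```bash
python3 - <<'E'
from h import *
delta([.585,-.299,.064],rot(-6)); rows([.585,-.299,.064],rot(-6),5)
s=ctrl.snapshot("side"); print(proj(s,[.585,-.299,.066]))
save(s,"side1",(240,150,440,300),4)
E
```

```text
t 2.92 grasp now [ 0.5911 -0.2871  0.1616] yaw of y -3.4 z [ 0.001 -0.003 -1.   ]
tcp delta tool [-0.0125 -0.0053  0.0976] rotvec [0.0009 0.003  0.0451] rows 1.56169796191499
[-0.003, -0.001, 0.02] [0.0, 0.001, 0.009]
[-0.003, -0.001, 0.02] [0.0, 0.001, 0.009]
[-0.003, -0.001, 0.02] [0.0, 0.001, 0.009]
[-0.003, -0.001, 0.02] [0.0, 0.001, 0.009]
[-0.003, -0.001, 0.02] [0.0, 0.001, 0.009]
[[359.7987976  260.30090062]]
```

View pics/side1.png

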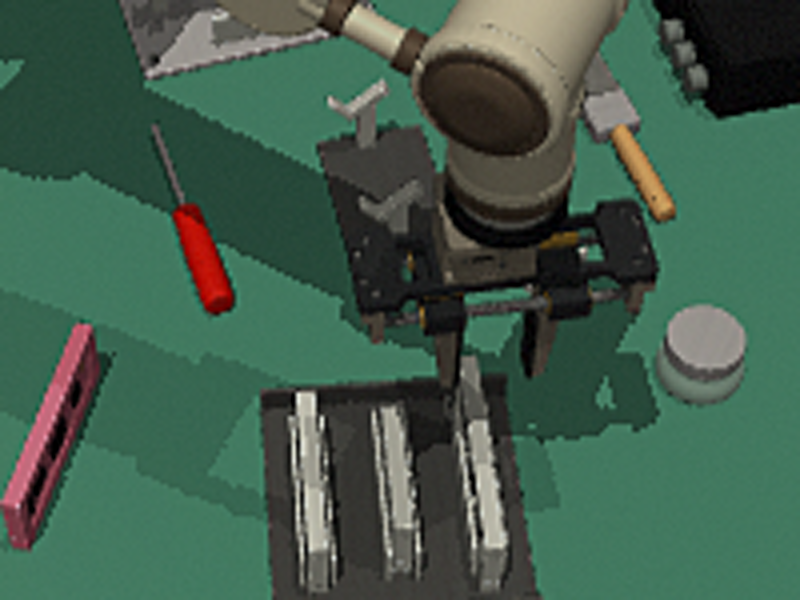

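The gripper hovers over the far (longest) board with fingers either side of px (480,370). Descending.

Request:
{"name": "drive_tool", "arguments": {"commands": [[[-0.0125, -0.005, 0.01], [0, 0, 0.045]], [[0, 0, 0.03], [0, 0, 0]], [[0, 0, 0.03], [0, 0, 0]], [[0, 0, 0.02], [0, 0, 0]], [[0, 0, 0], [0, 0, 0]]]}}

```text
clock: 3.6
ee_pos: [0.579, -0.3082, 0.2407]
tcp_rot: [0.003, 0.75, 0.661, -0.002]
force: [0.1, -0.2, -0.9]
opening: 0.503
```

```bash
python3 - <<'E'
from h import *
delta([.585,-.299,.064],rot(-6))
E
```

```text
t 3.6 grasp now [ 0.5791 -0.3094  0.0697] yaw of y -7.2 z [ 0.    -0.007 -1.   ]
tcp delta tool [0.0099 0.0047 0.0056] rotvec [ 0.0012  0.0069 -0.021 ] rows 0.1587743568233238
```

Request:
{"name": "drive_tool", "arguments": {"commands": [[[0.01, 0.005, 0.005], [0, 0.007, -0.02]], [[0, 0, 0], [0, 0, 0]]]}}

```text
clock: 3.85
ee_pos: [0.5859, -0.2994, 0.2372]
tcp_rot: [0.002, 0.744, 0.669, 0.001]
force: [-0.4, 0.1, 0.1]
opening: 0.499
```

Request:
{"name": "drive_tool", "arguments": {"commands": [[[0, 0, 0], [0, 0, 0]], [[0, 0, 0], [0, 0, 0]], [[0, 0, 0], [0, 0, 0]], [[0, 0, 0], [0, 0, 0]]], "hand": 1, "squeeze": 30}}

```text
clock: 4.35
ee_pos: [0.5867, -0.2994, 0.2395]
tcp_rot: [0.003, 0.743, 0.669, 0.001]
force: [-0.3, -0.5, -0.4]
opening: 0.149
```

```bash
python3 - <<'E'
from h import *
delta([.585,-.299,.064],rot(-6)); print(ctrl.observe()["opening"],ctrl.observe()["force"])
E
```

```text
t 4.35 grasp now [ 0.5878 -0.3001  0.0685] yaw of y -6.0 z [ 0.006 -0.004 -1.   ]
tcp delta tool [ 0.0003 -0.0018  0.0045] rotvec [ 0.0067  0.003  -0.0005] rows 0.07172745799652176
0.14947996255296847 [-0.2925487  -0.45113717 -0.41145445]
```

Gripped (13.7 mm). Lift.

Request:
{"name": "drive_tool", "arguments": {"commands": [[[0, 0, -0.02], [0, 0, 0]], [[0, 0, -0.03], [0, 0, 0]], [[0, 0, -0.04], [0, 0, 0]], [[0, 0, -0.04], [0, 0, 0]], [[0, 0, 0], [0, 0, 0]]]}}

```text
clock: 4.97
ee_pos: [0.5857, -0.2989, 0.3778]
tcp_rot: [0.005, 0.743, 0.669, 0.002]
force: [-0.5, 0.0, -1.9]
opening: 0.149
```

```bash
python3 - <<'E'
from h import *
T=[.583+.02,-.006,.20]
delta(T,rot(0,0)); rows(T,rot(0,0),8)
s=ctrl.snapshot("side"); print(ctrl.observe()["force"],ctrl.observe()["opening"])
save(s,"side2",(280,160,440,280),5)
E
```

```text
t 4.97 grasp now [ 0.5872 -0.2997  0.2068] yaw of y -6.0 z [ 0.009 -0.005 -1.   ]
tcp delta tool [ 0.2931 -0.0137  0.0055] rotvec [ 0.0089  0.0045 -0.1054] rows 4.689602782133072
[0.037, -0.002, 0.001] [0.001, 0.001, -0.013]
[0.037, -0.001, 0.001] [0.001, 0.001, -0.013]
[0.037, -0.001, 0.001] [0.001, 0.001, -0.013]
[0.037, -0.0, 0.001] [0.001, 0.001, -0.013]
[0.037, 0.0, 0.001] [0.001, 0.001, -0.013]
[0.037, 0.001, 0.001] [0.001, 0.001, -0.013]
[0.037, 0.001, 0.001] [0.001, 0.001, -0.013]
[0.037, 0.002, 0.001] [0.001, 0.001, -0.013]
[-0.34083504 -0.31061354 -1.31101599] 0.1488948023879458
```

View pics/side2.png

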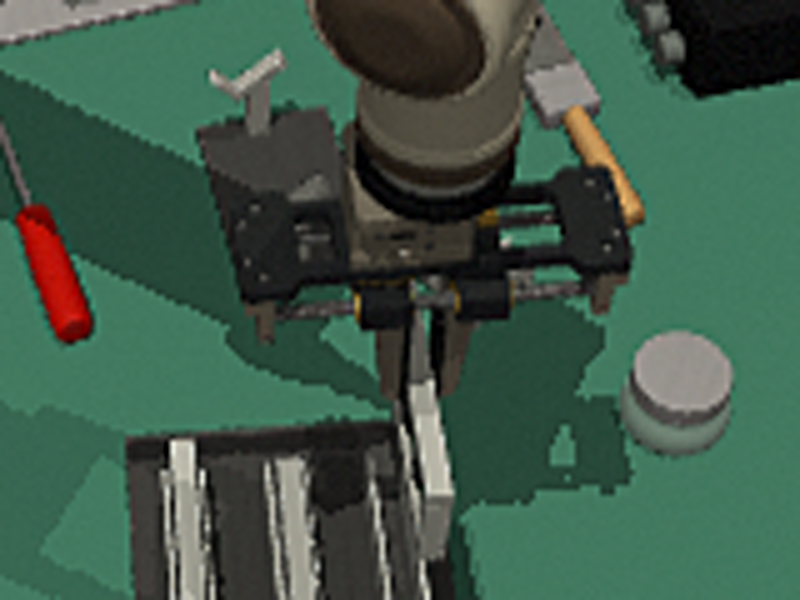

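The board is lifted clean off the rack, hanging from the fingers at px (430,440). Carry it to the easel.

Request:
{"name": "drive_tool", "arguments": {"commands": [[[0.02, -0.002, 0], [0, 0, -0.013]], [[0.037, -0.001, 0], [0.001, 0.001, -0.013]], [[0.037, -0.001, 0.001], [0.001, 0.001, -0.013]], [[0.037, 0, 0.001], [0.001, 0.001, -0.013]], [[0.037, 0, 0.001], [0.001, 0.001, -0.013]], [[0.037, 0.001, 0.001], [0.001, 0.001, -0.013]], [[0.037, 0.001, 0.001], [0.001, 0.001, -0.013]], [[0.03, 0.002, 0.001], [0.001, 0.001, -0.013]], [[0.02, 0, 0], [0, 0, 0]], [[0, 0, 0], [0, 0, 0]]]}}

```text
clock: 6.28
ee_pos: [0.5916, 0.0155, 0.3492]
tcp_rot: [-0.021, 0.703, 0.711, -0.005]
force: [-0.7, -0.5, -2.2]
opening: 0.146
```

```bash
cat >> h.py <<'E'
E_=np.array([.583,-.006,0])
def easel_grasp(tilt,gap=.004,L=.0625):
    """grasp point with the board's lower back edge gap above the rib's low end, tilt deg from upright"""
    a=np.radians(tilt); s=np.radians(40)
    ez=np.array([np.sin(a),0,np.cos(a)]); nx=np.array([-np.cos(a),0,np.sin(a)])
    base=E_+np.array([-.015,0,.05])+gap*np.array([np.cos(s)-np.sin(s),0,np.sin(s)+np.cos(s)])
    return base+ez*L+nx*.007
E
python3 - <<'E'
from h import *
G=easel_grasp(40,.004); print(G)
T=G+[.0,0,.09]; delta(T,rot(0,40)); rows(T,rot(0,40),6)
E
```

```text
[ 0.60330494 -0.006       0.10801262]
t 6.28 grasp now [0.5851 0.0194 0.1783] yaw of y 0.7 z [-0.038  0.023 -0.999]
tcp delta tool [-0.0233  0.1221  0.015 ] rotvec [ 0.6604 -0.0181  0.019 ] rows 3.5534407793931297
[-0.004, 0.02, 0.003] [0.11, -0.003, 0.003]
[-0.004, 0.021, 0.0] [0.11, -0.003, 0.003]
[-0.004, 0.02, -0.002] [0.11, -0.003, 0.003]
[-0.004, 0.02, -0.004] [0.11, -0.003, 0.003]
[-0.004, 0.02, -0.006] [0.11, -0.003, 0.003]
[-0.004, 0.019, -0.008] [0.11, -0.003, 0.003]
```

Request:
{"name": "drive_tool", "arguments": {"commands": [[[-0.003, 0.018, 0.003], [0.11, -0.003, 0.003]], [[-0.004, 0.021, 0], [0.11, -0.003, 0.003]], [[-0.004, 0.02, -0.002], [0.11, -0.003, 0.003]], [[-0.004, 0.02, -0.004], [0.11, -0.003, 0.003]], [[-0.004, 0.02, -0.006], [0.11, -0.003, 0.003]], [[-0.004, 0.018, -0.008], [0.11, -0.003, 0.003]], [[0, 0, 0], [0, 0, 0]]]}}

```text
clock: 7.15
ee_pos: [0.7096, -0.0097, 0.3159]
tcp_rot: [-0.253, 0.66, 0.66, -0.252]
force: [-0.1, 0.2, -1.7]
opening: 0.146
```

```bash
python3 - <<'E'
from h import *
G=easel_grasp(43,.004); print(G)
T=G+[.0,0,.03]; delta(T,rot(0,43)); rows(T,rot(0,43),3)
t=ctrl.snapshot("top"); s=ctrl.snapshot("side"); print(ctrl.observe()["force"],ctrl.observe()["opening"],ctrl.observe()["qpos"])
a=cv2.resize(cv2.getRectSubPix(t["image"][:,:,::-1].copy(),(100,75),tuple(map(float,proj(t,G)[0]))),(400,300),interpolation=cv2.INTER_CUBIC)
b=cv2.resize(cv2.getRectSubPix(s["image"][:,:,::-1].copy(),(100,75),tuple(map(float,proj(s,G)[0]))),(400,300),interpolation=cv2.INTER_CUBIC)
cv2.imwrite("pics/e1.png",np.hstack([a,b]))
E
```

```text
[ 0.60599845 -0.006       0.10611892]
t 7.15 grasp now [ 0.5954 -0.0095  0.1886] yaw of y 0.0 z [-0.668  0.001 -0.744]
tcp delta tool [0.0036 0.0462 0.032 ] rotvec [ 0.0193 -0.0014  0.0006] rows 0.7396829440723809
[0.001, 0.015, 0.011] [0.006, -0.0, 0.0]
[0.001, 0.015, 0.011] [0.006, -0.0, 0.0]
[0.001, 0.016, 0.01] [0.006, -0.0, 0.0]
[-0.33016908 -0.09027887 -1.05326096] 0.14876684228130954 [-0.16272997  0.83369744  0.91747548 -0.12472489  2.10806403 -0.18675301]
```

View pics/e1.png

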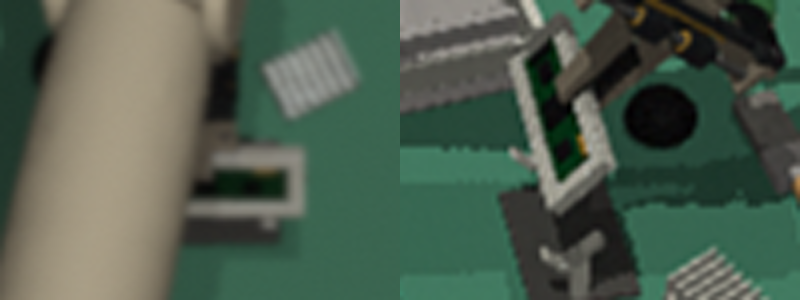

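Chip side faces up. The board (right crop, 565,110) hangs parallel above the easel ribs. Lower.

Request:
{"name": "drive_tool", "arguments": {"commands": [[[0.001, 0.015, 0.011], [0.006, 0, 0]], [[0.001, 0.015, 0.011], [0.006, 0, 0]], [[0.001, 0.014, 0.01], [0.006, 0, 0]], [[0, 0, 0], [0, 0, 0]]]}}

```text
clock: 7.75
ee_pos: [0.7196, -0.0054, 0.263]
tcp_rot: [-0.257, 0.658, 0.659, -0.256]
force: [0.0, -0.3, -2.2]
opening: 0.147
```

```bash
python3 - <<'E'
from h import *
G=easel_grasp(43,.004)
delta(G,rot(0,43)); rows(G,rot(0,43),3); print(ctrl.observe()["force"])
E
```

```text
t 7.75 grasp now [ 0.6038 -0.0053  0.1372] yaw of y 0.1 z [-0.677  0.001 -0.736]
tcp delta tool [-0.0006  0.0238  0.0214] rotvec [ 0.0069 -0.0007  0.0012] rows 0.3808246520288818
[-0.0, 0.008, 0.007] [0.002, -0.0, 0.0]
[-0.0, 0.008, 0.007] [0.002, -0.0, 0.0]
[-0.0, 0.008, 0.007] [0.002, -0.0, 0.0]
[ 0.02275466 -0.27520027 -2.16865257]
```

Request:
{"name": "drive_tool", "arguments": {"commands": [[[0, 0.008, 0.007], [0.002, 0, 0]], [[0, 0.008, 0.007], [0.002, 0, 0]], [[0, 0.006, 0.005], [0.002, 0, 0]], [[0, 0, 0], [0, 0, 0]]]}}

```text
clock: 8.25
ee_pos: [0.7233, -0.0054, 0.2327]
tcp_rot: [-0.259, 0.658, 0.658, -0.258]
force: [0.3, 0.2, -1.5]
opening: 0.146
```

```bash
python3 - <<'E'
from h import *
G=easel_grasp(43,.002)
delta(G,rot(0,43)); rows(G,rot(0,43),1); print(ctrl.observe()["force"])
t=ctrl.snapshot("top"); s=ctrl.snapshot("side")
b=cv2.resize(cv2.getRectSubPix(s["image"][:,:,::-1].copy(),(80,75),tuple(map(float,proj(s,G)[0]))),(640,600),interpolation=cv2.INTER_CUBIC)
cv2.imwrite("pics/e2.png",b)
E
```

```text
t 8.25 grasp now [ 0.6068 -0.0053  0.1075] yaw of y 0.1 z [-0.681  0.    -0.732]
tcp delta tool [-0.0006  0.0023  0.0038] rotvec [ 0.0016 -0.0005  0.0012] rows 0.06094661796484218
[-0.001, 0.002, 0.004] [0.002, -0.0, 0.001]
[ 0.28291134  0.16999181 -1.48472213]
```

View pics/e2.png

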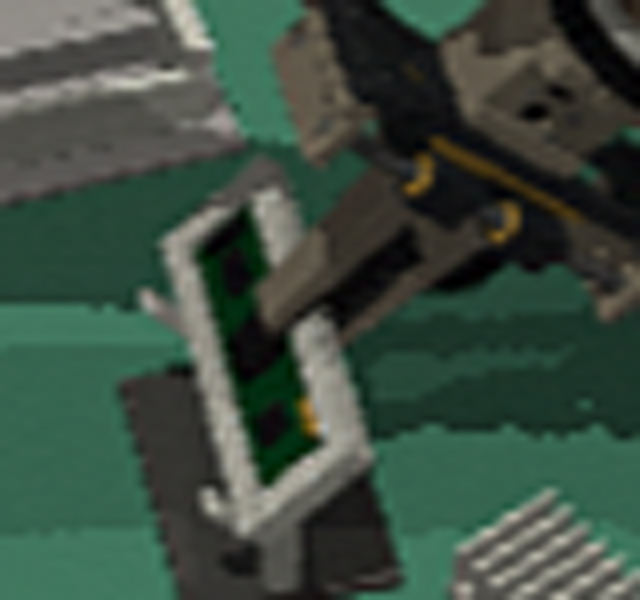

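The board's lower edge sits just inside both lips (about 150,300 and 215,505). A few mm more to contact.

Request:
{"name": "drive_tool", "arguments": {"commands": [[[0, 0.002, 0.004], [0.01, 0, 0]], [[0, 0, 0.003], [0.01, 0, 0]], [[0, 0, 0], [0, 0, 0]]]}}

```text
clock: 8.72
ee_pos: [0.7201, -0.0055, 0.2281]
tcp_rot: [-0.265, 0.655, 0.656, -0.265]
force: [0.2, 0.0, -0.7]
opening: 0.149
```

```bash
python3 - <<'E'
from h import *
G=easel_grasp(43,.000)
delta(G,rot(0,43)); print(ctrl.observe()["force"],ctrl.observe()["wrist_torque"])
E
```

```text
t 8.72 grasp now [ 0.6014 -0.0055  0.105 ] yaw of y 0.1 z [-0.694  0.    -0.72 ]
tcp delta tool [-0.0005  0.0032  0.0004] rotvec [-0.0168 -0.0001  0.0007] rows 0.09045780129052011
[ 0.21382788  0.04126869 -0.67118535] [-0.03227949 -0.63147784 -0.00105858]
```

Request:
{"name": "drive_tool", "arguments": {"commands": [[[0, 0.001, 0.003], [0, 0, 0]], [[0, 0, 0], [0, 0, 0]]]}}

```text
clock: 8.98
ee_pos: [0.7194, -0.0055, 0.2269]
tcp_rot: [-0.264, 0.656, 0.656, -0.264]
force: [1.9, -0.3, 0.4]
opening: 0.147
```

Request:
{"name": "drive_tool", "arguments": {"commands": [[[0, 0, 0], [0, 0, 0]], [[0, 0, 0], [0, 0, 0]], [[0, 0, 0], [0, 0, 0]], [[0, 0, 0], [0, 0, 0]]], "hand": 0.5}}

```text
clock: 9.48
ee_pos: [0.719, -0.0054, 0.2264]
tcp_rot: [-0.264, 0.656, 0.656, -0.264]
force: [0.5, -0.3, 0.6]
opening: 0.498
```

Request:
{"name": "drive_tool", "arguments": {"commands": [[[0, 0, -0.015], [0, 0, 0]], [[0, 0, -0.025], [0, 0, 0]], [[0, 0, -0.03], [0, 0, 0]], [[0, 0, 0], [0, 0, 0]]]}}

```text
clock: 9.98
ee_pos: [0.7681, -0.0054, 0.2773]
tcp_rot: [-0.265, 0.655, 0.656, -0.265]
force: [-0.5, -1.1, 0.3]
opening: 0.499
```

```bash
python3 - <<'E'
from h import *
# target board centre on easel and hover for regrasp
s40=np.radians(40); sl=np.array([np.cos(s40),0,np.sin(s40)]); n=np.array([-np.sin(s40),0,np.cos(s40)])
C=E_+[-.015,0,.05]+sl*.030+n*.007; print("board mid expected",C)
T=C+n*.10; print(T); delta(T+[0,0,.1],rot(0,0)); delta(T,rot(0,-40))
s=ctrl.snapshot("side"); G=C
b=cv2.resize(cv2.getRectSubPix(s["image"][:,:,::-1].copy(),(80,75),tuple(map(float,proj(s,G)[0]))),(640,600),interpolation=cv2.INTER_CUBIC)
cv2.imwrite("pics/e3.png",b)
print(ctrl.observe()["qpos"],ctrl.observe()["force"])
E
```

```text
board mid expected [ 0.58648182 -0.006       0.07464594]
[ 0.52220306 -0.006       0.15125038]
t 9.97 grasp now [ 0.6493 -0.0054  0.1544] yaw of y 0.0 z [-0.695  0.    -0.719]
tcp delta tool [-0.0004 -0.2775  0.0667] rotvec [-7.684e-01 -6.000e-04  4.000e-04] rows 4.440747707784134
t 9.97 grasp now [ 0.6493 -0.0054  0.1544] yaw of y 0.0 z [-0.695  0.    -0.719]
tcp delta tool [-0.0005 -0.2593  0.2438] rotvec [-1.4665e+00 -7.0000e-04  2.0000e-04] rows 7.884404991079852
[-0.14635532  1.08496525  0.6024506  -0.12667279  2.21621244 -0.18271057] [-0.8965297   0.43461721 -0.37321932]
```

View pics/e3.png

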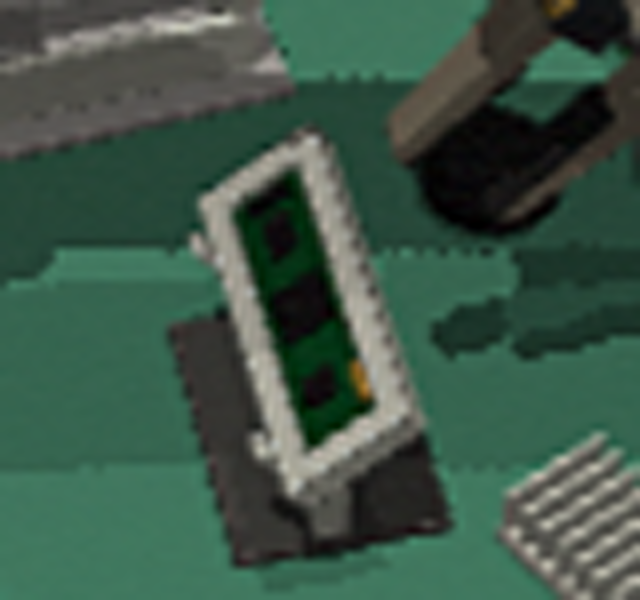

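The board leans fully on both ribs, chip side up, with the gripper clear. Swing round for the regrasp.

```bash
python3 - <<'E'
from h import *
rows([.59,-.006,.25],rot(0,0),7)
E
```

```text
[-0.0, -0.033, 0.003] [-0.11, -0.0, 0.0]
[-0.0, -0.033, -0.001] [-0.11, -0.0, 0.0]
[-0.0, -0.032, -0.004] [-0.11, -0.0, 0.0]
[-0.0, -0.032, -0.008] [-0.11, -0.0, 0.0]
[-0.0, -0.031, -0.011] [-0.11, -0.0, 0.0]
[-0.0, -0.029, -0.015] [-0.11, -0.0, 0.0]
[-0.0, -0.027, -0.018] [-0.11, -0.0, 0.0]
```

Request:
{"name": "drive_tool", "arguments": {"commands": [[[0, -0.01, -0.03], [-0.05, 0, 0]], [[0, -0.033, -0.002], [-0.1, 0, 0]], [[0, -0.033, -0.001], [-0.1, 0, 0]], [[0, -0.032, -0.004], [-0.1, 0, 0]], [[0, -0.032, -0.008], [-0.11, 0, 0]], [[0, -0.031, -0.011], [-0.11, 0, 0]], [[0, -0.029, -0.012], [-0.11, 0, 0]], [[0, -0.02, -0.01], [-0.1, 0, 0]], [[0, 0, 0], [0, 0, 0]]], "hand": 0}}

```text
clock: 11.15
ee_pos: [0.5958, -0.0049, 0.4202]
tcp_rot: [0.001, 0.708, 0.706, 0.005]
force: [0.2, 0.1, -0.5]
opening: 1.001
```

```bash
python3 - <<'E'
from h import *
rows([.522,-.006,.151],rot(0,-40),7)
delta([.522,-.006,.151],rot(0,-40)); print(ctrl.observe()["opening"])
E
```

```text
[-0.0, -0.026, 0.02] [-0.099, -0.001, -0.001]
[-0.0, -0.028, 0.017] [-0.099, -0.001, -0.001]
[-0.0, -0.03, 0.014] [-0.099, -0.001, -0.001]
[-0.0, -0.031, 0.011] [-0.099, -0.001, -0.001]
[-0.0, -0.032, 0.008] [-0.099, -0.001, -0.001]
[-0.0, -0.033, 0.005] [-0.099, -0.001, -0.001]
[-0.0, -0.033, 0.001] [-0.099, -0.001, -0.001]
t 11.15 grasp now [ 0.5971 -0.004   0.2492] yaw of y -0.1 z [ 0.008  0.005 -1.   ]
tcp delta tool [-0.0022 -0.1848  0.1368] rotvec [-0.6904 -0.0043 -0.0037] rows 3.712166571089037
1.001463299747044
```

Request:
{"name": "drive_tool", "arguments": {"commands": [[[0, -0.026, 0.02], [-0.099, -0.001, -0.001]], [[0, -0.028, 0.017], [-0.099, -0.001, -0.001]], [[0, -0.03, 0.014], [-0.099, -0.001, -0.001]], [[0, -0.031, 0.011], [-0.099, -0.001, -0.001]], [[0, -0.032, 0.008], [-0.099, -0.001, -0.001]], [[0, -0.033, 0.005], [-0.099, -0.001, -0.001]], [[0, -0.028, 0.001], [-0.09, -0.001, -0.001]], [[0, 0, 0], [0, 0, 0]], [[0, 0, 0], [0, 0, 0]]]}}

```text
clock: 12.28
ee_pos: [0.4088, -0.0032, 0.2668]
tcp_rot: [0.234, 0.667, 0.667, 0.237]
force: [1.1, 0.2, 0.5]
opening: 0.998
```

```bash
python3 - <<'E'
from h import *
a=np.radians(40); n=np.array([-np.sin(a),0,np.cos(a)]); C=np.array([.5865,-.006,.0746])
T=C+n*.003   # grasp point a little above mid-thickness
delta(C+n*.06,rot(0,-40)); delta(T,rot(0,-40))
s=ctrl.snapshot("side"); t=ctrl.snapshot("top")
for nm,c in (("side",s),("top",t)):
    for m in ctrl.masks_of(nm,"board_long")[:5]:
        p=np.argwhere(m["pixels"])[:,::-1]
        print(nm,round(m["confidence"],2),len(p),p.mean(0),p.min(0),p.max(0))
E_=np.array([.583,-.006,0]); sl=np.array([np.cos(a),0,np.sin(a)])
cor=[C+n*.007+sl*.03*i+np.array([0,.08*j,0]) for i,j in((-1,-1),(-1,1),(1,1),(1,-1))]
b=s["image"][:,:,::-1].copy(); b=cv2.resize(b[130:250,270:430],None,fx=5,fy=5,interpolation=cv2.INTER_CUBIC)
for q in proj(s,cor): cv2.circle(b,tuple(int(x) for x in (q-[270,130]+.5)*5),3,(0,0,255),-1)
cv2.imwrite("pics/e4.png",b); print(proj(s,cor),proj(t,cor))
E
```

```text
t 12.28 grasp now [ 0.5162 -0.0024  0.1337] yaw of y -0.1 z [ 0.628  0.004 -0.778]
tcp delta tool [-0.0029  0.0132  0.0302] rotvec [-0.0189 -0.0045 -0.0019] rows 0.48295607133823104
t 12.28 grasp now [ 0.5162 -0.0024  0.1337] yaw of y -0.1 z [ 0.628  0.004 -0.778]
tcp delta tool [-0.0032  0.0143  0.0872] rotvec [-0.0189 -0.0045 -0.0019] rows 1.3947841882038212
side 0.94 700 [336.80571429 184.71142857] [324 161] [350 206]
side 0.9 532 [252.4906015  258.32706767] [241 232] [264 284]
side 0.61 937 [244.83991462 338.6339381 ] [213 323] [276 354]
top 0.78 381 [431.07874016 285.95538058] [425 262] [438 311]
top 0.69 247 [359.80566802 272.65991903] [337 260] [381 284]
top 0.67 871 [299.12743972 181.67623421] [274 172] [323 192]
[[334.65561852 205.26681204]
 [324.34602032 168.34735651]
 [338.1329377  158.12682415]
 [349.55440794 194.94401093]] [[323.4332027  190.25733302]
 [275.09005349 190.04001408]
 [274.1337179  174.60888172]
 [323.62538315 174.82932873]]
```

View pics/e4.png

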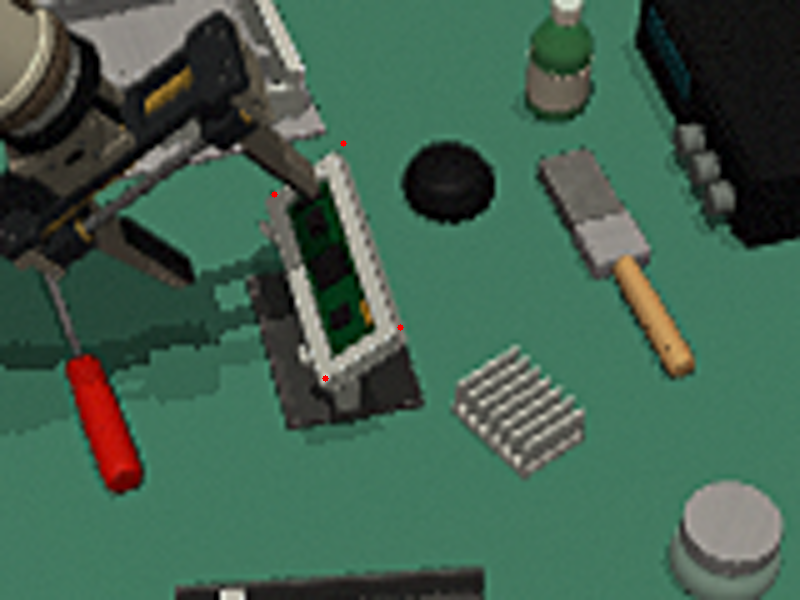

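The board's predicted outline (red dots) matches to about 3 mm. The fingers are above it, with the upper finger at (310,185). Approach square to the board.

Request:
{"name": "drive_tool", "arguments": {"commands": [[[-0.004, 0.013, 0.01], [-0.019, -0.004, -0.002]], [[0, 0, 0.02], [0, 0, 0]], [[0, 0, 0], [0, 0, 0]]]}}

```text
clock: 12.85
ee_pos: [0.4416, -0.0076, 0.2545]
tcp_rot: [0.244, 0.663, 0.665, 0.243]
force: [0.4, -0.4, -0.3]
opening: 0.998
```

```bash
python3 - <<'E'
from h import *
a=np.radians(40); n=np.array([-np.sin(a),0,np.cos(a)]); C=np.array([.5865,-.008,.0746])
delta(C+n*.003,rot(0,-40))
E
```

```text
t 12.85 grasp now [ 0.5522 -0.0075  0.1241] yaw of y 0.2 z [ 0.647  0.    -0.762]
tcp delta tool [-0.0004 -0.0049  0.0569] rotvec [ 0.0056 -0.      0.0029] rows 0.9111534661765764
```

Request:
{"name": "drive_tool", "arguments": {"commands": [[[0, -0.004, 0.01], [0.004, 0, 0.003]], [[0, 0, 0.02], [0, 0, 0]], [[0, 0, 0.016], [0, 0, 0]], [[0, 0, 0.006], [0, 0, 0]], [[0, 0, 0], [0, 0, 0]]]}}

```text
clock: 13.48
ee_pos: [0.4749, -0.0078, 0.2158]
tcp_rot: [0.245, 0.663, 0.664, 0.244]
force: [-0.6, -0.2, 0.4]
opening: 1.002
```

```bash
python3 - <<'E'
from h import *
a=np.radians(40); n=np.array([-np.sin(a),0,np.cos(a)]); C=np.array([.5865,-.008,.0746])
delta(C+n*.003,rot(0,-40)); print(ctrl.observe()["force"])
E
```

```text
t 13.47 grasp now [ 0.5858 -0.0077  0.0857] yaw of y 0.2 z [ 0.649  0.001 -0.761]
tcp delta tool [-0.0002 -0.0053  0.0059] rotvec [ 0.0077 -0.0005  0.0023] rows 0.09379469472179572
[-0.60504965 -0.24764338  0.44115193]
```

Request:
{"name": "drive_tool", "arguments": {"commands": [[[0, -0.005, 0.006], [0.008, 0, 0.002]], [[0, 0, 0], [0, 0, 0]]]}}

```text
clock: 13.72
ee_pos: [0.4749, -0.0078, 0.2085]
tcp_rot: [0.242, 0.664, 0.665, 0.242]
force: [0.1, 0.0, -0.9]
opening: 1.003
```

Request:
{"name": "drive_tool", "arguments": {"commands": [[[0, 0, 0], [0, 0, 0]], [[0, 0, 0], [0, 0, 0]], [[0, 0, 0], [0, 0, 0]], [[0, 0, 0], [0, 0, 0]], [[0, 0, 0], [0, 0, 0]]], "hand": 1, "squeeze": 30}}

```text
clock: 14.35
ee_pos: [0.4744, -0.0077, 0.2086]
tcp_rot: [0.242, 0.664, 0.665, 0.242]
force: [0.0, -0.0, -0.0]
opening: 0.655
```

```bash
python3 - <<'E'
from h import *
a=np.radians(40); n=np.array([-np.sin(a),0,np.cos(a)]); C=np.array([.5865,-.008,.0746])
delta(C+n*.003,rot(0,-40)); print(ctrl.observe()["force"],ctrl.observe()["opening"])
E
```

```text
t 14.35 grasp now [ 0.5844 -0.0075  0.0776] yaw of y 0.1 z [ 0.643  0.001 -0.766]
tcp delta tool [-0.0003 -0.0003  0.0007] rotvec [ 0.0003 -0.0008  0.0008] rows 0.010504391863288842
[ 0.03723597 -0.04063509 -0.0308743 ] 0.6552053952040224
```

Gripped across the width (60.3 mm). Lift away and measure the holder.

Request:
{"name": "drive_tool", "arguments": {"commands": [[[0, 0, -0.015], [0, 0, 0]], [[0, 0, -0.025], [0, 0, 0]], [[0, 0, -0.035], [0, 0, 0]], [[0, 0, -0.04], [0, 0, 0]], [[0, 0, -0.02], [0, 0, 0]], [[0, 0, 0], [0, 0, 0]]]}}

```text
clock: 15.1
ee_pos: [0.3848, -0.0076, 0.3136]
tcp_rot: [0.24, 0.665, 0.665, 0.241]
force: [-0.4, 0.3, -1.4]
opening: 0.65
```

```bash
python3 - <<'E'
from h import *
t=ctrl.snapshot("top"); s=ctrl.snapshot("side")
print(ctrl.observe()["opening"],ctrl.observe()["force"]); delta([.503,.289,.15],rot(5))
out=[]
for nm,c in (("top",t),("side",s)):
    for m in ctrl.masks_of(nm,"holder")[:2]:
        p=np.argwhere(m["pixels"])[:,::-1].astype(np.float32)
        P=back(c,p,.006)[:,:2].astype(np.float32)*1000
        print(nm,round(m["confidence"],2),len(p),cv2.minAreaRect(P))
    for g in ("jaw_grip","jaw","holder"): print(nm,g,[(np.round(b["centre"],3).tolist(),round(b["confidence"],2)) for b in ctrl.boxes_of(nm,g)[:2]])
u,v=proj(t,[.5,.28,.03])[0]; print(u,v)
b=cv2.resize(cv2.getRectSubPix(t["image"][:,:,::-1].copy(),(90,90),(float(u),float(v))),(540,540),interpolation=cv2.INTER_CUBIC)
cv2.imwrite("pics/hz.png",b)
E
```

```text
0.6533991003186196 [-0.17681719 -0.05563845 -2.10173121]
t 15.2 grasp now [ 0.4939 -0.0071  0.1804] yaw of y -0.0 z [ 0.637  0.002 -0.77 ]
tcp delta tool [0.2963 0.0965 0.0691] rotvec [ 0.6908  0.028  -0.0833] rows 4.740745621376636
top 0.9 4373 ((502.37994384765625, 291.09100341796875), (219.20599365234375, 238.55267333984375), 6.156716346740723)
top 0.72 573 ((505.2976989746094, 3.671539306640625), (65.14171600341797, 178.11532592773438), 0.25980818271636963)
top jaw_grip [([0.421, 0.274, 0.054], 0.5)]
top jaw [([0.424, 0.271, 0.053], 0.7), ([0.682, -0.095, 0.012], 0.69)]
top holder []
side 0.86 1117 ((523.7954711914062, 299.3402099609375), (170.95826721191406, 263.0200500488281), 5.748662948608398)
side 0.27 594 ((518.6053466796875, 147.79258728027344), (68.73210906982422, 209.08322143554688), 0.6575113534927368)
side jaw_grip []
side jaw []
side holder [([0.56, 0.326, 0.02], 0.82)]
214.5698024724354 208.18241779709717
```

View pics/hz.png

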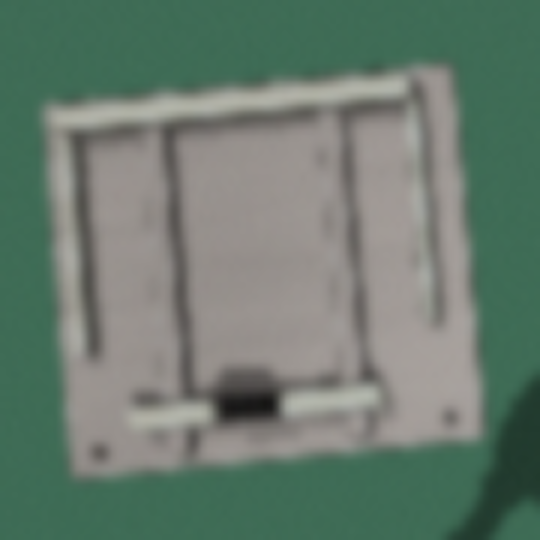

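Holder base corners in the crop are (45,105), (452,66), (482,438), (72,477). The jaw bar runs (130,418)–(380,395), nearly fully back.

```bash
python3 - <<'E'
from h import *
t=ctrl.snapshot("top")
f=lambda x:[214.57+(x[0]-270)/6,208.18+(x[1]-270)/6]
c=back(t,[f(x) for x in((45,105),(452,66),(482,438),(72,477))],.006)[:,:2]
print(c)
ref=np.array([[107.5,117.5],[107.5,-117.5],[-107.5,-117.5],[-107.5,117.5]])/1000
m=c.mean(0); A=(c-m); th=np.arctan2((ref[:,0]*A[:,1]-ref[:,1]*A[:,0]).sum(),(ref*A).sum())
print("centre",m,"yaw",np.degrees(th),[np.linalg.norm(c[i]-c[i-1]) for i in range(4)])
R=np.array([[np.cos(th),-np.sin(th)],[np.sin(th),np.cos(th)]])
for nm,pts,z in (("jawbar",[(130,418),(380,395)],.052),("rail top face centre",[(60,120),(408,88)],.052),("rail inner",[(70,130),(408,99)],.052),("grip",[(248,402)],.052),("fenceL",[(90,355)],.038),("fenceR",[(430,325)],.038)):
    print(nm,np.round((back(t,[f(p) for p in pts],z)[:,:2]-m)@R,4).tolist())
for y in (5,6):
    pass
T=[*(m+R@[.012,0]),.15]; print("board target",T); rows(T,rot(np.degrees(th)),7); delta(T,rot(np.degrees(th)))
E
```

```text
[[0.59578282 0.41664406]
 [0.61936212 0.1838178 ]
 [0.40667885 0.16304167]
 [0.38357354 0.39500877]]
centre [0.50134933 0.28962807] yaw 5.719502450465479 [np.float64(0.21330931875403916), np.float64(0.23401720654920713), np.float64(0.2136956294941384), np.float64(0.23311496630014888)]
jawbar [[-0.0784, 0.0687], [-0.0789, -0.0694]]
rail top face centre [[0.0901, 0.0954], [0.0896, -0.0985]]
rail inner [[0.084, 0.0903], [0.0834, -0.098]]
grip [[-0.0758, 0.0033]]
fenceL [[-0.0408, 0.0922]]
fenceR [[-0.0421, -0.0977]]
board target [np.float64(0.5132895939430075), np.float64(0.2908239754369825), 0.15]
[0.043, 0.015, 0.011] [0.099, 0.005, -0.014]
[0.042, 0.017, 0.009] [0.099, 0.005, -0.014]
[0.042, 0.018, 0.008] [0.099, 0.005, -0.014]
[0.042, 0.019, 0.006] [0.099, 0.005, -0.014]
[0.041, 0.02, 0.005] [0.099, 0.005, -0.014]
[0.041, 0.021, 0.003] [0.099, 0.005, -0.014]
[0.041, 0.022, 0.001] [0.099, 0.005, -0.014]
t 15.65 grasp now [ 0.4938 -0.007   0.1804] yaw of y -0.0 z [ 0.637  0.002 -0.771]
tcp delta tool [0.2981 0.1045 0.0757] rotvec [ 0.69    0.032  -0.0952] rows 4.769121927551482
```

Request:
{"name": "drive_tool", "arguments": {"commands": [[[0.025, 0.01, 0.008], [0.09, 0.005, -0.014]], [[0.043, 0.017, 0.009], [0.099, 0.005, -0.014]], [[0.043, 0.018, 0.008], [0.099, 0.005, -0.014]], [[0.042, 0.019, 0.006], [0.099, 0.005, -0.014]], [[0.041, 0.02, 0.005], [0.099, 0.005, -0.014]], [[0.041, 0.02, 0.003], [0.099, 0.005, -0.014]], [[0.035, 0.015, 0], [0.08, 0.005, -0.014]], [[0.02, 0.005, 0], [0, 0, 0]], [[0, 0, 0], [0, 0, 0]]]}}

```text
clock: 16.77
ee_pos: [0.5088, 0.2992, 0.3187]
tcp_rot: [0.003, 0.67, 0.742, 0.004]
force: [-1.0, 0.5, -1.6]
opening: 0.649
```

```bash
cat >> h.py <<'E'
def H(x,y,z):
    a=np.radians(5.7); return np.array([.5013+x*np.cos(a)-y*np.sin(a),.2896+x*np.sin(a)+y*np.cos(a),z])
E
python3 - <<'E'
from h import *
delta(H(.014,0,.10),rot(5.7)); print(ctrl.observe()["opening"])
E
```

```text
t 16.77 grasp now [0.5104 0.2994 0.1477] yaw of y 5.9 z [ 0.01   0.001 -1.   ]
tcp delta tool [-0.0088  0.0051  0.0478] rotvec [0.0097 0.     0.0031] rows 0.764660029894361
0.6494427292670939
```

Request:
{"name": "drive_tool", "arguments": {"commands": [[[-0.008, 0.005, 0.01], [0.01, 0, 0.003]], [[0, 0, 0.02], [0, 0, 0]], [[0, 0, 0.02], [0, 0, 0]], [[0, 0, 0.01], [0, 0, 0]], [[0, 0, 0], [0, 0, 0]]]}}

```text
clock: 17.4
ee_pos: [0.5155, 0.2857, 0.255]
tcp_rot: [-0.0, 0.673, 0.74, -0.002]
force: [0.2, 0.7, -0.8]
opening: 0.65
```

```bash
python3 - <<'E'
from h import *
delta(H(.014,0,.04),rot(5.7)); o=ctrl.observe(); print(o["opening"],o["force"])
p=np.array(o["ee_pos"])+Rq(o["tcp_rot"])@[0,0,.171]
a=np.radians(5.7)
for nm in ("side","top"):
    c=ctrl.snapshot(nm)
    for m in ctrl.masks_of(nm,"board_long"):
        q=np.argwhere(m["pixels"])[:,::-1].astype(np.float32); P=back(c,q,p[2]+.004)[:,:2]
        if P[:,1].mean()<.1: continue
        L=(P-[.5013,.2896])@np.array([[np.cos(a),-np.sin(a)],[np.sin(a),np.cos(a)]])
        print(nm,round(m["confidence"],2),len(q),"holder-frame min/max",L.min(0),L.max(0))
s=c
s=ctrl.snapshot("side"); u,v=proj(s,H(0,0,.05))[0]
cv2.imwrite("pics/p1.png",cv2.resize(cv2.getRectSubPix(s["image"][:,:,::-1].copy(),(110,90),(float(u),float(v))),(660,540),interpolation=cv2.INTER_CUBIC))
E
```

```text
t 17.4 grasp now [0.5151 0.2854 0.084 ] yaw of y 5.4 z [-0.003 -0.002 -1.   ]
tcp delta tool [0.0054 0.0003 0.0439] rotvec [-0.0029  0.0017 -0.0052] rows 0.7031826527957885
0.6499706936620607 [ 0.20496717  0.67197772 -0.84403808]
side 0.93 476 holder-frame min/max [-0.02185857 -0.10217352] [0.04107587 0.05338374]
top 0.73 460 holder-frame min/max [-0.01854888 -0.08487733] [0.0475868  0.08016753]
```

View pics/p1.png

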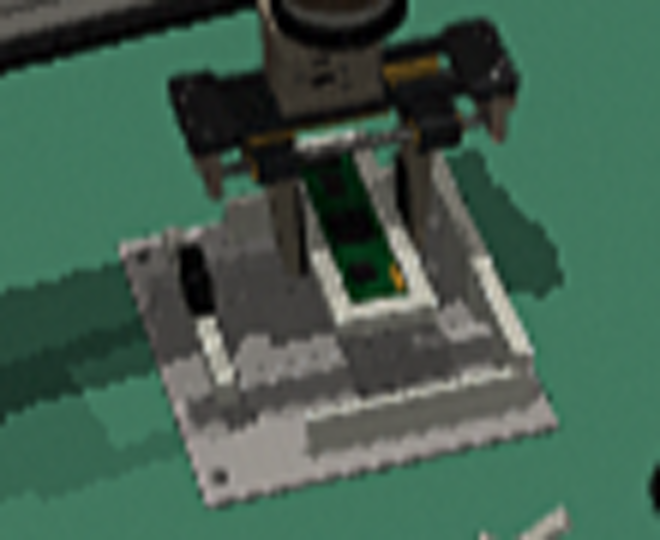

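The board hangs level and chip up over the ribs, inside both fences (near end at px (385,310)). Lower it.

Request:
{"name": "drive_tool", "arguments": {"commands": [[[0.004, 0, 0.01], [-0.003, 0.002, -0.005]], [[0, 0, 0.016], [0, 0, 0]], [[0, 0, 0.01], [0, 0, 0]], [[0, 0, 0], [0, 0, 0]]]}}

```text
clock: 18.15
ee_pos: [0.5156, 0.2914, 0.2184]
tcp_rot: [0.001, 0.67, 0.742, 0.002]
force: [0.3, 0.7, -0.7]
opening: 0.647
```

```bash
python3 - <<'E'
from h import *
delta(H(.014,0,.04),rot(5.7)); o=ctrl.observe(); print(o["opening"],o["force"])
E
```

```text
t 18.15 grasp now [0.5162 0.2917 0.0474] yaw of y 5.8 z [ 0.004  0.002 -1.   ]
tcp delta tool [-0.0004 -0.0004  0.0074] rotvec [ 0.004  -0.0014  0.002 ] rows 0.11793863423913131
0.646570042340969 [ 0.33558192  0.73886106 -0.66436703]
```

Request:
{"name": "drive_tool", "arguments": {"commands": [[[0, 0, 0.004], [0.004, -0.001, 0]], [[0, 0, 0.002], [0, 0, 0]], [[0, 0, 0], [0, 0, 0]]]}}

```text
clock: 18.52
ee_pos: [0.5159, 0.2915, 0.2123]
tcp_rot: [-0.0, 0.67, 0.742, 0.0]
force: [-0.4, 0.5, -0.5]
opening: 0.652
```

```bash
python3 - <<'E'
from h import *
delta(H(.014,0,.04),rot(5.7)); o=ctrl.observe(); print(o["opening"],o["force"],o["wrist_torque"])
E
```

```text
t 18.52 grasp now [0.5159 0.2915 0.0413] yaw of y 5.8 z [ 0.  0. -1.]
tcp delta tool [-0.0004 -0.0007  0.0013] rotvec [ 0.0004 -0.0004  0.0019] rows 0.02078170968429448
0.6520069080907185 [-0.44136493  0.52751613 -0.51929302] [-0.02623026 -0.02365073  0.0260892 ]
```

Request:
{"name": "drive_tool", "arguments": {"commands": [[[0, 0, 0.002], [0, 0, 0]], [[0, 0, 0.001], [0, 0, 0]]]}}

```text
clock: 18.77
ee_pos: [0.5163, 0.2917, 0.2107]
tcp_rot: [0.0, 0.67, 0.742, 0.001]
force: [-5.0, -1.0, 7.0]
opening: 0.65
```

Request:
{"name": "drive_tool", "arguments": {"commands": [[[0, 0, 0.001], [0, 0, 0]], [[0, 0, 0], [0, 0, 0]]]}}

```text
clock: 19.02
ee_pos: [0.5167, 0.2919, 0.2111]
tcp_rot: [0.001, 0.67, 0.742, 0.001]
force: [-0.7, -0.9, -0.7]
opening: 0.651
```

Contact felt (7 N), the board rests on the ribs. Open a little and retreat.

Request:
{"name": "drive_tool", "arguments": {"commands": [[[0, 0, 0], [0, 0, 0]], [[0, 0, 0], [0, 0, 0]], [[0, 0, 0], [0, 0, 0]]], "hand": 0.15}}

```text
clock: 19.4
ee_pos: [0.517, 0.2919, 0.2111]
tcp_rot: [0.001, 0.67, 0.742, 0.002]
force: [-0.1, 0.4, -0.4]
opening: 0.846
```

Request:
{"name": "drive_tool", "arguments": {"commands": [[[0, 0, -0.01], [0, 0, 0]], [[0, 0, -0.03], [0, 0, 0]], [[0, 0, -0.04], [0, 0, 0]], [[0, 0, -0.04], [0, 0, 0]], [[0, 0, 0], [0, 0, 0]]]}}

```text
clock: 20.02
ee_pos: [0.5165, 0.2917, 0.337]
tcp_rot: [0.001, 0.67, 0.742, 0.002]
force: [-0.2, 0.5, -0.3]
opening: 0.851
```

```bash
python3 - <<'E'
from h import *
a=np.radians(5.7); R=np.array([[np.cos(a),-np.sin(a)],[np.sin(a),np.cos(a)]])
o=ctrl.observe(); print(o["opening"],o["force"])
for nm in ("side","top"):
    c=ctrl.snapshot(nm)
    for m in ctrl.masks_of(nm,"board_long"):
        q=np.argwhere(m["pixels"])[:,::-1].astype(np.float32); P=back(c,q,.044)[:,:2]
        if P[:,1].mean()<.1: continue
        r=cv2.minAreaRect((P*1000).astype(np.float32)); L=(P-[.5013,.2896])@R
        print(nm,round(m["confidence"],2),len(q),r,L.min(0),L.max(0))
    print(nm,[(np.round((np.array(b["centre"])[:2]-[.5013,.2896])@R,3),round(b["centre"][2],3),round(b["confidence"],2)) for b in ctrl.boxes_of(nm,"jaw_grip")])
delta(H(-.079,0,.16),rot(5.7)); rows(H(-.079,0,.16),rot(5.7),4)
E
```

```text
0.8505258951822945 [-0.19106815  0.47743008 -0.30098222]
side 0.81 561 ((513.837158203125, 282.2388916015625), (62.276180267333984, 171.69155883789062), 5.78226375579834) [-0.01941589 -0.09441584] [0.04290441 0.0772468 ]
side [(array([-0.083, -0.018]), 0.051, 0.49), (array([ 0.171, -0.209]), 0.029, 0.16)]
top 0.8 544 ((519.7883911132812, 263.2529296875), (60.80446243286133, 101.86258697509766), 5.9907145500183105) [-0.01478314 -0.07899239] [0.04635205 0.02287114]
top [(array([ 0.139, -0.401]), 0.011, 0.69), (array([-0.079, -0.021]), 0.054, 0.54)]
t 20.32 grasp now [0.5138 0.2908 0.1594] yaw of y 5.8 z [-0.006 -0.002 -1.   ]
tcp delta tool [ 0.0001 -0.0926 -0.0001] rotvec [-0.006   0.0012  0.002 ] rows 1.4817136248622569
[0.0, -0.023, -0.0] [-0.001, 0.0, 0.0]
[0.0, -0.023, -0.0] [-0.001, 0.0, 0.0]
[-0.0, -0.023, -0.0] [-0.001, 0.0, 0.0]
[-0.0, -0.023, -0.0] [-0.001, 0.0, 0.0]
```

Board is down at holder x ≈ +14 mm, aligned within 0.3°. Now the jaw.

Request:
{"name": "drive_tool", "arguments": {"commands": [[[0, -0.02, 0], [0, 0, 0]], [[0, -0.025, 0], [0, 0, 0]], [[0, -0.025, 0], [0, 0, 0]], [[0, -0.018, 0], [0, 0, 0]], [[0, 0, 0], [0, 0, 0]], [[0, 0, 0], [0, 0, 0]]], "hand": 0.5}}

```text
clock: 21.08
ee_pos: [0.424, 0.2811, 0.3247]
tcp_rot: [-0.004, 0.671, 0.742, -0.007]
force: [0.0, 1.1, -0.6]
opening: 0.499
```

```bash
python3 - <<'E'
from h import *
delta(H(-.079,0,.076),rot(5.7)); print(ctrl.observe()["opening"])
E
```

```text
t 21.07 grasp now [0.4212 0.2802 0.1537] yaw of y 5.8 z [-0.016 -0.005 -1.   ]
tcp delta tool [0.0011 0.0001 0.0777] rotvec [-0.0165  0.0038  0.0012] rows 1.2436612738985018
0.4986955642598116
```

Request:
{"name": "drive_tool", "arguments": {"commands": [[[0.001, 0, 0.02], [-0.016, 0.004, 0]], [[0, 0, 0.025], [0, 0, 0]], [[0, 0, 0.02], [0, 0, 0]], [[0, 0, 0.007], [0, 0, 0]], [[0, 0, 0], [0, 0, 0]]]}}

```text
clock: 21.7
ee_pos: [0.4275, 0.2822, 0.2509]
tcp_rot: [0.001, 0.671, 0.741, 0.001]
force: [-0.4, 0.0, 0.7]
opening: 0.506
```

```bash
python3 - <<'E'
from h import *
delta(H(-.079,0,.076),rot(5.7)); print(ctrl.observe()["opening"],ctrl.observe()["force"])
s=ctrl.snapshot("side"); u,v=proj(s,H(0,0,.05))[0]
cv2.imwrite("pics/p2.png",cv2.resize(cv2.getRectSubPix(s["image"][:,:,::-1].copy(),(110,90),(float(u),float(v))),(660,540),interpolation=cv2.INTER_CUBIC))
E
```

```text
t 21.7 grasp now [0.4279 0.2823 0.0799] yaw of y 5.7 z [ 0.002  0.001 -1.   ]
tcp delta tool [ 0.0001 -0.0048  0.0039] rotvec [ 0.0025 -0.0008 -0.0007] rows 0.07668314886517283
0.5058387805071134 [-0.38769333  0.04426263  0.65616968]
```

Request:
{"name": "drive_tool", "arguments": {"commands": [[[0, -0.0045, 0.004], [0, 0, 0]], [[0, 0, 0], [0, 0, 0]]]}}

```text
clock: 22.0
ee_pos: [0.4235, 0.282, 0.2484]
tcp_rot: [0.001, 0.671, 0.741, 0.003]
force: [-0.5, 0.0, 0.3]
opening: 0.501
```

Request:
{"name": "drive_tool", "arguments": {"commands": [[[0, 0, 0], [0, 0, 0]], [[0, 0, 0], [0, 0, 0]], [[0, 0, 0], [0, 0, 0]], [[0, 0, 0], [0, 0, 0]]], "hand": 1, "squeeze": 30}}

```text
clock: 22.5
ee_pos: [0.4232, 0.2821, 0.2492]
tcp_rot: [0.001, 0.671, 0.741, 0.003]
force: [-1.3, -0.9, 1.1]
opening: 0.146
```

```bash
python3 - <<'E'
from h import *
delta(H(.021,0,.076),rot(5.7)); print(ctrl.observe()["opening"],ctrl.observe()["force"])
E
```

```text
t 22.5 grasp now [0.4241 0.2825 0.0782] yaw of y 5.7 z [ 0.005  0.002 -1.   ]
tcp delta tool [-0.0003  0.0994  0.0027] rotvec [ 0.0052 -0.0018 -0.0002] rows 1.5903297022178071
0.14556293977973322 [-1.30580333 -0.94957688  1.08167858]
```

Request:
{"name": "drive_tool", "arguments": {"commands": [[[0, 0.005, 0], [0, 0, 0]], [[0, 0.008, 0], [0, 0, 0]], [[0, 0.008, 0], [0, 0, 0]], [[0, 0.008, 0], [0, 0, 0]], [[0, 0.008, 0], [0, 0, 0]], [[0, 0.008, 0], [0, 0, 0]], [[0, 0.008, 0], [0, 0, 0]], [[0, 0.008, 0], [0, 0, 0]], [[0, 0.008, 0], [0, 0, 0]], [[0, 0.005, 0], [0, 0, 0]]]}}

```text
clock: 23.75
ee_pos: [0.5014, 0.2903, 0.2492]
tcp_rot: [-0.0, 0.671, 0.742, 0.001]
force: [-3.2, 0.5, 3.9]
opening: 0.148
```

```bash
python3 - <<'E'
from h import *
delta(H(.019,0,.077),rot(5.7)); print(ctrl.observe()["opening"],ctrl.observe()["force"])
E
```

```text
t 23.75 grasp now [0.5016 0.2907 0.0782] yaw of y 5.7 z [ 0.002  0.002 -1.   ]
tcp delta tool [-0.0007  0.0189  0.0012] rotvec [ 0.0017 -0.002   0.0005] rows 0.3017989292898877
0.14792823068535585 [-3.24189887  0.52746015  3.89227303]
```

Request:
{"name": "drive_tool", "arguments": {"commands": [[[0, 0.004, 0], [0, 0, 0]], [[0, 0.004, 0], [0, 0, 0]], [[0, 0.004, 0], [0, 0, 0]], [[0, 0.003, 0], [0, 0, 0]]]}}

```text
clock: 24.25
ee_pos: [0.5172, 0.292, 0.2492]
tcp_rot: [-0.0, 0.671, 0.742, 0.001]
force: [-3.7, 2.2, 2.7]
opening: 0.149
```

Request:
{"name": "drive_tool", "arguments": {"commands": [[[0, 0.003, 0], [0, 0, 0]], [[0, 0.002, 0], [0, 0, 0]]]}}

```text
clock: 24.5
ee_pos: [0.5209, 0.2925, 0.2491]
tcp_rot: [-0.002, 0.671, 0.742, -0.002]
force: [-15.9, -1.4, 11.5]
opening: 0.153
```

```bash
python3 - <<'E'
from h import *
delta(H(.019,0,.077),rot(5.7)); print(ctrl.observe()["opening"],ctrl.observe()["force"],ctrl.observe()["wrist_torque"])
E
```

```text
t 24.5 grasp now [0.5199 0.2926 0.0781] yaw of y 5.8 z [-0.006  0.001 -1.   ]
tcp delta tool [-0.0009 -0.0008  0.0011] rotvec [-0.0059 -0.0012  0.0009] rows 0.03295952607735353
0.15318291936252645 [-15.86946584  -1.40103943  11.50119601] [-0.28421843  2.11550257  0.08601537]
```

Jaw stopped at about q = 0.100 with the force rising to 16 N. One more gentle push, then release.

Request:
{"name": "drive_tool", "arguments": {"commands": [[[0, 0.002, 0], [0, 0, 0]], [[0, 0.002, 0], [0, 0, 0]]]}}

```text
clock: 24.75
ee_pos: [0.5227, 0.2929, 0.2491]
tcp_rot: [-0.005, 0.67, 0.742, -0.006]
force: [-12.7, -1.9, 8.8]
opening: 0.152
```

Request:
{"name": "drive_tool", "arguments": {"commands": [[[0, 0, 0], [0, 0, 0]], [[0, 0, 0], [0, 0, 0]], [[0, 0, 0], [0, 0, 0]]], "hand": 0.6}}

```text
clock: 25.12
ee_pos: [0.5241, 0.2926, 0.2492]
tcp_rot: [-0.003, 0.671, 0.742, -0.004]
force: [0.8, -0.5, 0.5]
opening: 0.398
```

```bash
python3 - <<'E'
from h import *
delta(H(.019,0,.077),rot(5.7)); print(ctrl.observe()["opening"],ctrl.observe()["force"],ctrl.observe()["wrist_torque"])
E
```

```text
t 25.12 grasp now [0.5223 0.2924 0.0782] yaw of y 5.7 z [-0.011 -0.002 -1.   ]
tcp delta tool [-0.0007 -0.004   0.0013] rotvec [-0.0108  0.0005  0.0007] rows 0.06380672205261831
0.39788012631716835 [ 0.76614058 -0.47405923  0.53524354] [-0.02066529 -0.07335085  0.00652253]
```

Request:
{"name": "drive_tool", "arguments": {"commands": [[[0, 0, -0.01], [0, 0, 0]], [[0, 0, -0.03], [0, 0, 0]], [[0, 0, -0.05], [0, 0, 0]], [[0, 0, -0.05], [0, 0, 0]], [[-0.05, -0.02, -0.02], [0, 0, 0]], [[-0.06, -0.02, 0], [0, 0, 0]], [[-0.06, -0.02, 0], [0, 0, 0]], [[-0.06, -0.02, 0], [0, 0, 0]], [[-0.06, -0.02, 0], [0, 0, 0]], [[-0.06, 0, 0], [0, 0, 0]], [[0, 0, 0], [0, 0, 0]], [[0, 0, 0], [0, 0, 0]]]}}

```text
clock: 26.62
ee_pos: [0.4614, -0.0695, 0.4262]
tcp_rot: [0.006, 0.671, 0.741, 0.001]
force: [0.1, -0.4, 0.1]
opening: 0.4
```

```bash
python3 - <<'E'
from h import *
a=np.radians(5.7); R=np.array([[np.cos(a),-np.sin(a)],[np.sin(a),np.cos(a)]])
o=ctrl.observe(); print(o["clock"],o["ee_pos"],o["force"])
T=[]
for nm in ("side","top"):
    c=ctrl.snapshot(nm)
    for m in ctrl.masks_of(nm,"board_long"):
        q=np.argwhere(m["pixels"])[:,::-1].astype(np.float32); P=back(c,q,.044)[:,:2]
        if P[:,1].mean()<.1: continue
        r=cv2.minAreaRect((P*1000).astype(np.float32)); L=(P-[.5013,.2896])@R
        print(nm,round(m["confidence"],2),len(q),r,L.min(0),L.max(0))
    u,v=proj(c,H(0,0,.04))[0]
    T.append(cv2.resize(cv2.getRectSubPix(c["image"][:,:,::-1].copy(),(80,80),(float(u),float(v))),(400,400),interpolation=cv2.INTER_CUBIC))
cv2.imwrite("pics/f.png",np.hstack(T))
E
```

```text
26.625 [ 0.46138435 -0.0694948   0.42616389] [ 0.07775986 -0.42011828  0.13013992]
top 0.84 770 ((556.766845703125, 295.54351806640625), (57.990516662597656, 158.05807495117188), 5.482316017150879) [ 0.02657121 -0.07860806] [0.08471435 0.07947094]
```

View pics/f.png

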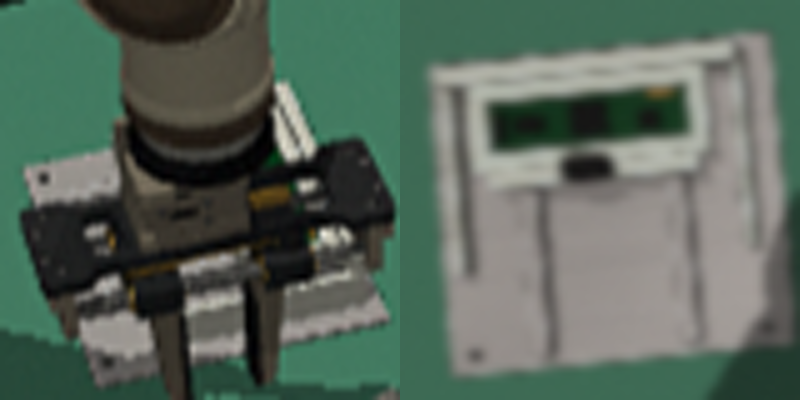

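The final top crop shows the board flat and chip up, against the far rail and inside the fences, with the jaw closed on it at (588,168). The arm is clear. Handing in.

```bash
python3 -c "
from station import ctrl; print(ctrl.sign_off())"
```

```text
the job is handed in; nothing more can be done
None
```

The longest board now lies flat and chip side up in the holder, snug between the jaw and the far rail, and I handed the job in at about 27 s on the clock.

- **Easel:** I took the board from the far rack slot and leaned it back on the easel. I let go there, and the picture showed it settled on both ribs, chip side up.
- **Holder:** I took it again across its width (60.3 mm between the fingers) and lowered it onto the ribs. I let go after feeling light contact, with a peak reading of about 7 N.
- **Jaw:** I slid it up until it stopped, at a travel of about 0.100 m. The push reached about 16 N.

**Last checks:**
- The top view puts the board from +27 to +85 mm in holder x, which is tight on the rail.
- It lies from −79 to +79 mm lengthwise, between the fences, and is square to the holder within about 0.3°.
- The arm stood clear, with no force on the tool.

**Not confirmed:**
- The arm hid the holder in the last side view, so the final fit rests on the top view and the force readings alone.
- I did not re-measure the other two boards or the loose items at the end. The force readings I took (at the end of each move) showed no unexpected contact.

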